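# Load sample jars on a carrier and wedge the row tight

## Task

Swing the blue gate of the carrier shut until the hole in its ear lies over the hole in the black block, and push the red pin down through both, fully home. Then stand every sample jar upright in the carrier's lane, fill whatever of the three places is left with grey spacers, and finally drive the wooden wedge, flat side to the row, into the gap between the row and the gate until it jams and the whole row is locked tight. Do not knock jars over, and leave the other things on the bench alone.

Things in the scene. Friction and masses are not known exactly. Their poses are not given: they have to be found in the camera images.
- carrier: aluminium base plate fixed to the bench (place and yaw vary), 8 mm thick, spanning x -130..+95, y -150..+115 mm; origin on the bench, z up. It carries the jar lane (along its y), the gate at the lane's -y end, and a parking block for the pin at x = -85, y = +65 mm (34 mm square, top 28 mm above the bench, hole down to the plate)
- lane_end (a point): foot of the lane's end stop (stop 52 mm high), on the lane's centre line and floor (plate top, 8 mm above the bench), at carrier x 0, y +100 mm; axes as the carrier. The lane runs from here along -y between black rails: inner faces at x +-30 mm, 6 mm thick, tops 22 mm above the bench, ending at carrier y -48 mm. Three 52 mm places, touching, reach to carrier y -56 mm
- gap (a point): middle of the wedge gap at carrier x 0, y -65 mm, on the plate; axes as the carrier. With the row full and touching and the gate pinned the gap is 18 mm wide (carrier y -56 to -74) at x = 0; the gate's inner face makes it 1 mm wider per 6 mm toward -x, narrower toward +x. The wedge goes in from the -x side, tip toward +x, flat face to +y
- gate: blue bar on a vertical pivot. Origin on the pivot at bench height (carrier x +75, y -69 mm); the bar runs along its own -x to -142 mm, 14 mm thick (y +-7), z 9..45 mm; +y is its inner face. Closed (holes in line) its yaw is the carrier's + 0.165 rad; open it is greater (at the start by 0.3 to 0.7). It can swing 0.12 rad past closed, has no stop there, and stays where left (0.12 N m)
- gate_grip (a point): top of the gate's bar (45 mm above the bench) at its yellow band, 80 mm from the pivot: place to take the bar across its 14 mm thickness from above; axes as the gate
- gate_hole (a point): upper mouth (35 mm above the bench) of the hole in the gate's ear, at gate x -120, y -24 mm: hole 11.7 mm wide; ear 34 mm square, 10 mm thick, on the bar's outer side
- carrier_hole (a point): upper mouth of the hole in the fixed black block below the ear, 24 mm above the bench; hole 11.7 mm wide, 16 mm deep, down to the plate
- pin: red lock pin, at the start upright in the parking block, tip on the plate. Shaft 10 mm wide, 26 mm long with a 9 mm conical tip, then a knob 20 mm wide, 18 mm high (44 mm in all); origin at the tip, z toward the knob. Fully home the knob rests on the gate's ear, the tip 9 mm above the bench
- wedge: waxed (slippery) wooden wedge lying on the bench, 34 mm high, 0.12 kg. x points to its thin end: tip at x +96 mm (10 mm thick), butt at x -30 (31 mm thick). Flat face at y +13; the -y face tapers 1:6 and matches the closed gate. Origin on the underside, below the middle of a rib to grip on top: 40 mm along x, 14 along y, z 34..70 mm. Tight: origin at about carrier x -55 to -25; 12 to 20 N on the butt jams it
- jar_a: amber glass sample jar with a white lid, 52 mm across (the lid, above 56 mm, 47 mm), 72 mm tall, 0.16 kg; origin at the centre of its underside, z up. One to three of the three jars are present; an absent one has no pose
- jar_b: amber glass sample jar with a white lid, 52 mm across (the lid, above 56 mm, 47 mm), 72 mm tall, 0.16 kg; origin at the centre of its underside, z up. One to three of the three jars are present; an absent one has no pose
- jar_c: amber glass sample jar with a white lid, 52 mm across (the lid, above 56 mm, 47 mm), 72 mm tall, 0.16 kg; origin at the centre of its underside, z up. One to three of the three jars are present; an absent one has no pose
- spacer_a: solid grey plastic spacer (dummy jar): 52 mm across up to 48 mm, then a neck 38 mm across up to its top at 70 mm, 0.12 kg; origin at the centre of its underside, z up. Takes one jar's place in the lane; always present
- spacer_b: solid grey plastic spacer (dummy jar): 52 mm across up to 48 mm, then a neck 38 mm across up to its top at 70 mm, 0.12 kg; origin at the centre of its underside, z up. Takes one jar's place in the lane; always present
- timer: bystander: white bench timer, 58x72x21 mm, origin at the centre of its underside; leave it alone
There are look-alikes about, which are no part of the job. What is shaped like the jar_b but green is not meant.

How it is judged:
By the outcome, as a careful person would: the job done as asked, in the order asked, and still so for the second after the job is handed in, with the robot touching nothing.
Of jar_a, jar_b, jar_c only 1 to 3 are there at a start; the rules pass over those that are not, and their reading is None.
At some moment in a run one of spacer_a, spacer_b may be knocked a few centimetres aside while the robot is not near it.
It also fails if it takes over 210 s, if anything falls off the work surface, if the arm or the gripper's body presses on something with over 40 N, if the wrist force passes 120 N, or if a joint passes its speed limit or range.

## Robot

A 7-joint arm with a two-finger parallel gripper is mounted at the origin on a cart in front of the work surface, level with it; the furniture and walls round the work are solid. World frame = base frame: x ahead of the robot, y to its left, z up, the work surface at z = 0. Lengths are in mm, angles in rad, forces in N, time in s.
With the tool pointing down it reaches from about 400 to 875 mm from the base axis. Payload 4.4 kg.
Tool frame: the origin (TCP) lies at the very end of the fingers, on their centre line; the grasp point (between the pads) lies 19 mm behind it (ctrl.grasp_offset is the distance from the TCP to the grasp point, in mm); z points along the fingers, y is the line along which they close (so a half turn about z gives the same grasp; the last joint's range is limited). The gripper opens to 85 mm and grips with 20 to 120 N. Pads are 22 mm wide; open, the fingers measure 114 mm over their backs; the gripper's body (76 mm by 85 mm) begins 54 mm behind the grasp point. The pads swing forward as they close: fully open they stand 13 mm farther back than shut.
Start: joints at [1.207, 0.628, 0.038, 1.517, -0.027, 0.996, -0.02], TCP at [190.749, -621.396, 231.313] pointing down, gripper open.
Joint ranges: [-3.06, 3.06], [-0.37, 2.12], [-1.25, 1.32], [0.18, 2.47], [-1.1, 4.24], [0.23, 1.98], [-2.94, 2.94]. Speed limits (rad/s): [2.57, 2.57, 3.14, 3.14, 3.14, 3.14, 3.14].

## Interface

Orientations are given as [roll, pitch, yaw] about the fixed x, y, z axes, in that order (R = Rz(yaw) Ry(pitch) Rx(roll)).
In Python, from cell import status, cams, ctrl gives the robot as it stands.
- The arm moves only by the tool move_arm, never from a script. Its argument "plan" is a list of rows, each a list of 3 entries, a list of its own where there are three numbers: the shift along the world's x, y, z in mm, then the turn, a rotation vector about the world's x, y, z in degrees, then the opening, from 0 (shut) to 1 (fully open). In form: [[[x, y, z], [wx, wy, wz], gripper], ...]. A call has 1 to 10 rows; each row shifts and turns the commanded pose from where the row before left it; what a row does not reach is not made up. A row lasts 1/8 s, in which the tool goes at most 62.5 mm and 10.7 degrees, less where a joint would pass 70% of its speed; a pose out of reach is approached as far as the arm can. A call with a gripper value outside its range is refused whole. The fingers move at their own pace and stop on an object; the grip force is fixed at half the most. Time passes only in rows, so rows that do not move let the fingers close. It gives the time, the measured TCP pose, the force, the opening and the grip force at its end, in the units of the state.
- status.read_state(): the state, without advancing time (a new reading comes with each control period).
- cams.get_image(name): name is "scene" or "top" or "wrist"; returns the picture (480x640x3 uint8, blue, green, red); there is no depth.
- cams.camera_params(name): a dict with "K" (3x3 intrinsics, pixels), "k1" (the pictures are not rectified: a ray, as slopes to the right and down, at radius r is drawn at 1 + k1 r^2 times it, then the intrinsics apply), "pose" (4x4, takes a point from camera to world coordinates); the wrist camera has in their place "tool_from_camera" (4x4, takes a point from camera to tool coordinates, whose origin is the TCP and whose axes are the flange's). Camera axes: x right, y down, z forward; pixel columns grow to the right and rows downward; lengths in mm; the calibration is good to about 2 mm. A picture is of the moment at which its call begins: read the wrist's pose just before it. camera_params takes no time and is no camera call.
- ctrl.finish_job(): hands the job in; it is judged then, once.
The state is a dict: "clock": time; "qpos": joint angles; "qd": joint speeds; "tau": joint torques, N m; "eef_pos": TCP position; "tool_rot": TCP orientation; "force": force on the tool from outside, world axes, zero at the start; "torque": the same for the moment, N m; "width": finger opening in mm; "gripper_force": force on a finger pad.
Only numpy, scipy, OpenCV 4.12 (cv2) and the standard library are available. Lean on these libraries where they do the work, as an engineer would, in place of code of your own. Each camera call takes 0.05 s, during which the arm holds its last target. There are 200 camera calls.

## Working session

There is one attempt and no reset: what is moved stays moved. The work goes in short steps, Python scripts to look and compute and a tool call to move; the robot and the scene stay as the last step left them, time stands still between calls to the robot, and variables do not carry over. Pictures are saved under pics/ and viewed, at most 14 in all, crops included, and the job is handed in when it is done.

Besides the shell and the picture viewer there is one more tool, called after ">>>" by a JSON object that holds its "name" and its "arguments". move_arm: Moves the arm, as the interface text tells. Its arguments: {"type":"object","properties":{"plan":{"type":"array","items":{"type":"array"}}},"required":["plan"]}

```bash
ls; mkdir -p pics; python3 - <<'E'
from cell import status,cams,ctrl
import cv2,json,numpy as np
np.set_printoptions(suppress=True,precision=3)
print(status.read_state())
for n in("scene","top","wrist"):
    print(n,cams.camera_params(n))
for n in("scene","top"):
    cv2.imwrite(f"pics/{n}0.png",cams.get_image(n))
E
```

```text
pics
{'clock': 0.0, 'qpos': array([ 1.207,  0.629,  0.038,  1.518, -0.027,  0.996, -0.02 ]), 'qd': array([ 0.001, -0.001, -0.   , -0.001, -0.001,  0.001, -0.001]), 'tau': array([ -0.001, -56.343,   1.226, -19.345,   0.011,   0.01 ,   0.   ]), 'eef_pos': array([ 190.58 , -620.799,  230.415]), 'tool_rot': array([-3.14 , -0.   ,  0.298]), 'force': array([0.158, 0.544, 0.406]), 'torque': array([0.018, 0.019, 0.008]), 'gripper_force': 0.0, 'width': 85.39273331714585}
scene {'K': array([[514.302,   0.   , 323.409],
       [  0.   , 514.302, 239.568],
       [  0.   ,   0.   ,   1.   ]]), 'k1': 0.04808166224558581, 'pose': array([[ -0.814,  -0.399,   0.423, 109.611],
       [ -0.581,   0.535,  -0.614, 494.361],
       [  0.019,  -0.745,  -0.667, 698.197],
       [  0.   ,   0.   ,   0.   ,   1.   ]])}
top {'K': array([[467.626,   0.   , 309.901],
       [  0.   , 467.626, 239.973],
       [  0.   ,   0.   ,   1.   ]]), 'k1': -0.10073650779238053, 'pose': array([[   0.005,   -0.982,    0.189,  316.254],
       [  -1.   ,   -0.005,    0.001, -118.616],
       [   0.   ,   -0.189,   -0.982,  952.612],
       [   0.   ,    0.   ,    0.   ,    1.   ]])}
wrist {'K': array([[366.881,   0.   , 321.315],
       [  0.   , 366.881, 238.817],
       [  0.   ,   0.   ,   1.   ]]), 'k1': -0.016473571489371862, 'tool_from_camera': array([[   0.   ,   -0.966,   -0.259,   65.503],
       [   1.   ,    0.   ,    0.001,    0.38 ],
       [  -0.001,   -0.259,    0.966, -141.966],
       [   0.   ,    0.   ,    0.   ,    1.   ]])}
```

View pics/top0.png

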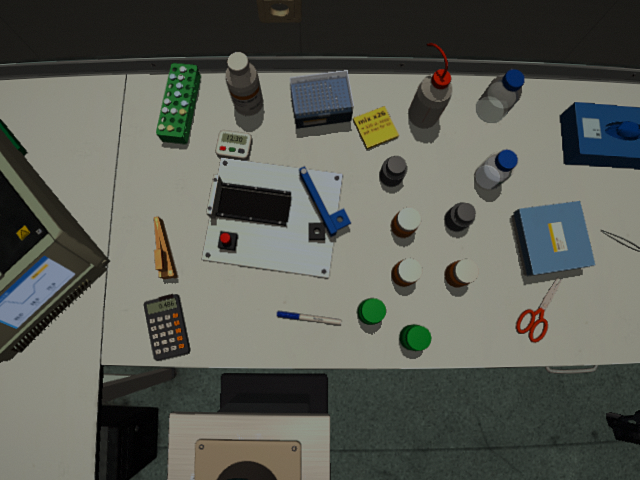

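View pics/scene0.png

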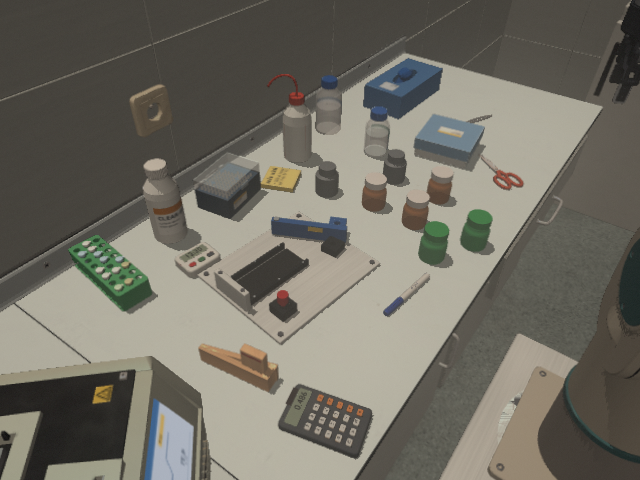

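```bash
cat > h.py <<'E'
from cell import status,cams,ctrl
import cv2,numpy as np
from scipy.spatial.transform import Rotation as R
np.set_printoptions(suppress=True,precision=2)
def snap(name):
    """picture, params with world pose"""
    s=status.read_state(); p=dict(cams.camera_params(name)); im=cams.get_image(name)
    if name=="wrist":
        T=np.eye(4);T[:3,:3]=R.from_euler('xyz',s['tool_rot']).as_matrix();T[:3,3]=s['eef_pos']
        p['pose']=T@p['tool_from_camera']
    return im,p
def ray(p,uv):
    uv=np.atleast_2d(np.asarray(uv,float)); K=p['K']
    d=(uv-K[:2,2])/[K[0,0],K[1,1]]; s=d.copy()
    for _ in range(20): s=d/(1+p['k1']*(s**2).sum(1,keepdims=True))
    return p['pose'][:3,3],np.c_[s,np.ones(len(s))]@p['pose'][:3,:3].T
def onz(p,uv,z):
    o,d=ray(p,uv); return (o+d*((z-o[2])/d[:,2])[:,None])[:,:2]
def proj(p,X):
    X=np.atleast_2d(np.asarray(X,float)); c=(X-p['pose'][:3,3])@p['pose'][:3,:3]
    s=c[:,:2]/c[:,2:]; s=s*(1+p['k1']*(s**2).sum(1,keepdims=True))
    return s*[p['K'][0,0],p['K'][1,1]]+p['K'][:2,2]
def blobs(im,lo,hi,amin=30):
    """hsv range -> list of (area, centroid, contour)"""
    m=cv2.inRange(cv2.cvtColor(im,cv2.COLOR_BGR2HSV),np.array(lo),np.array(hi))
    cs,_=cv2.findContours(m,cv2.RETR_EXTERNAL,cv2.CHAIN_APPROX_NONE); out=[]
    for c in cs:
        M=cv2.moments(c)
        if M['m00']>amin: out.append((M['m00'],np.array([M['m10'],M['m01']])/M['m00'],c))
    return sorted(out,key=lambda t:-t[0])
E
python3 - <<'E'
from h import *
im,p=snap("top"); cv2.imwrite("pics/t.png",im)
for k,lo,hi,z in(("red",(0,150,100),(6,255,255),52),("blue",(105,120,60),(120,255,255),45),("orange",(8,80,90),(20,200,255),34),("amber",(5,80,40),(16,255,140),30)):
    for a,c,ct in blobs(im,lo,hi)[:7]: print(k,a,c,onz(p,c,z)[0])
print("corners",onz(p,[(220,160),(343,172),(329,277),(203,261)],8))
print("lids",onz(p,[(409,218),(410,268),(464,269)],72))
print("wedge",onz(p,[(157,219),(173,276)],20))
E
```

```text
red 624.5 [533.05 323.79] [ 325.97 -553.42]
red 102.5 [442.69  78.75] [ 844.48 -401.53]
red 58.5 [224.73 237.33] [494.53  49.97]
blue 2875.0 [606.97 129.17] [ 741.82 -767.11]
blue 607.0 [327.5 209.8] [ 553.14 -152.8 ]
blue 258.0 [ 22.64 277.85] [410.14 464.99]
blue 250.0 [507.27 158.6 ] [ 666.96 -530.09]
blue 232.0 [514.66  77.59] [ 857.23 -566.14]
blue 74.0 [287.7 314.5] [345.25 -75.89]
orange 348.5 [160.47 249.43] [472.63 183.01]
amber 684.5 [532.79 323.68] [ 326.43 -563.5 ]
amber 76.5 [164.3  267.22] [437.14 174.16]
amber 69.5 [453.82 273.17] [ 428.06 -406.37]
amber 57.0 [400.47 226.45] [ 523.19 -301.43]
amber 56.0 [398.65 273.8 ] [ 426.65 -294.78]
corners [[ 672.08   75.66]
 [ 645.85 -187.33]
 [ 422.28 -156.94]
 [ 453.54  101.18]]
lids [[ 530.71 -310.39]
 [ 432.78 -308.89]
 [ 431.02 -413.6 ]]
wedge [[538.91 199.24]
 [420.73 158.34]]
```

>>> {"name": "move_arm", "arguments": {"plan": [[[30,44,8],[0,0,-2],1],[[30,44,8],[0,0,-2],1],[[30,44,8],[0,0,-2],1],[[30,44,8],[0,0,-2],1],[[30,44,8],[0,0,-2],1],[[30,44,8],[0,0,-2],1],[[30,44,8],[0,0,-2],1],[[30,44,8],[0,0,-2],1],[[30,44,8],[0,0,-2],1],[[30,44,8],[0,0,-2],1]]}}

```text
clock: 1.4
eef_pos: [491.4, -179.9, 311.5]
tool_rot: [3.141, 0.0, -0.053]
force: [0.5, -0.2, 0.3]
width: 85.3
gripper_force: 0.0
```

>>> {"name": "move_arm", "arguments": {"plan": [[[35,43,10],[0,0,-1.5],1],[[35,43,10],[0,0,-1.5],1],[[30,43,5],[0,0,0],1],[[0,0,0],[0,0,0],1],[[0,0,0],[0,0,0],1]]}}

```text
clock: 2.02
eef_pos: [590.2, -53.0, 335.8]
tool_rot: [3.141, 0.001, -0.104]
force: [-1.1, -1.6, -0.3]
width: 85.4
gripper_force: 0.0
```

```bash
python3 - <<'E'
from h import *
print(status.read_state())
im,p=snap("wrist"); cv2.imwrite("pics/w0.png",im)
E
```

```text
{'clock': 2.025, 'qpos': array([ 0.02,  0.45,  0.03,  1.54, -0.01,  1.16, -1.62]), 'qd': array([ 0.02, -0.01,  0.02,  0.01,  0.  , -0.  , -0.  ]), 'tau': array([ -1.58, -48.04,  -0.09, -21.46,  -0.15,  -0.04,  -0.01]), 'eef_pos': array([590.17, -52.98, 335.77]), 'tool_rot': array([ 3.14,  0.  , -0.1 ]), 'force': array([-1.12, -1.63, -0.29]), 'torque': array([-0.02,  0.06,  0.02]), 'gripper_force': 0.0, 'width': 85.44455577237328}
```

View pics/w0.png

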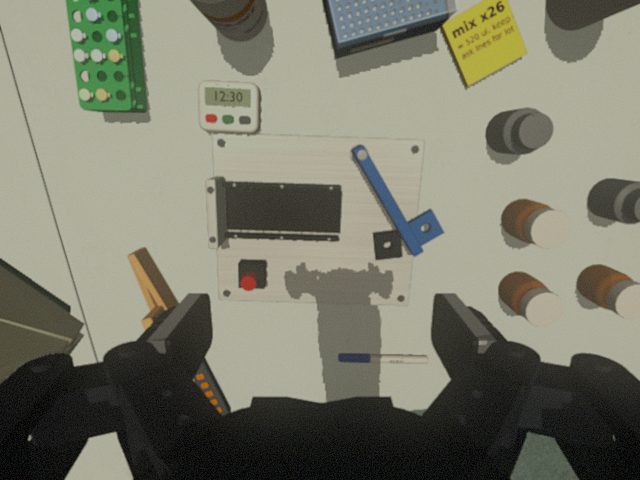

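```bash
python3 - <<'E'
import cv2
im=cv2.imread("pics/w0.png")[125:310,200:450]
cv2.imwrite("pics/w0c.png",cv2.resize(im,None,fx=3.2,fy=3.2,interpolation=cv2.INTER_CUBIC))
E
```

```text
(no output)
```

View pics/w0c.png

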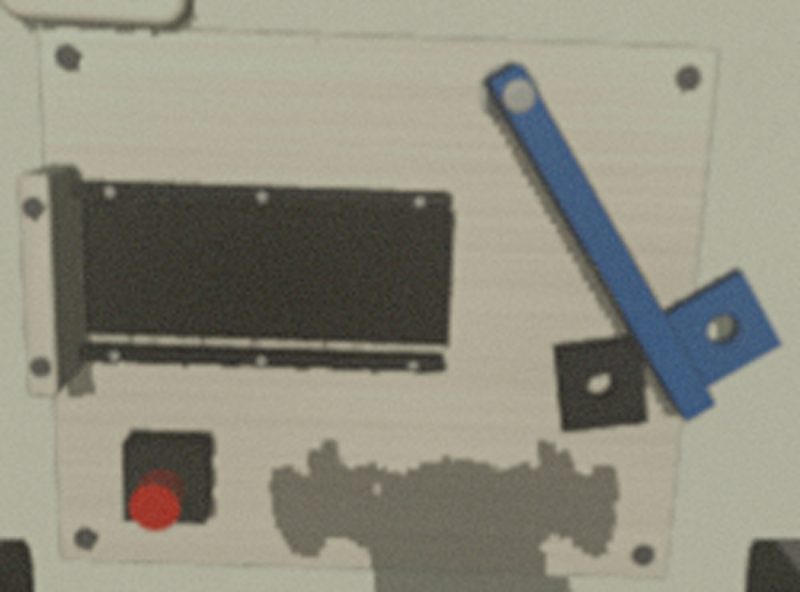

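```bash
cat >> h.py <<'E'
def fit2(L,W):
    """rigid 2D fit W = o + R(yaw) L"""
    L=np.array(L,float);W=np.array(W,float); l=L-L.mean(0);w=W-W.mean(0)
    y=np.arctan2((l[:,0]*w[:,1]-l[:,1]*w[:,0]).sum(),(l*w).sum())
    o=W.mean(0)-rot(y)@L.mean(0); return o,y,W-(o+L@rot(y).T)
def rot(y): return np.array([[np.cos(y),-np.sin(y)],[np.sin(y),np.cos(y)]])
E
python3 - <<'E'
from h import *
p=dict(cams.camera_params("wrist"));T=np.eye(4);T[:3,:3]=R.from_euler('xyz',[3.141,0.0005,-.104]).as_matrix();T[:3,3]=[590.17,-52.98,335.77];p['pose']=T@p['tool_from_camera']
pts=[((38,27),8,(95,115)),((718,48),8,(95,-150)),((665,577),8,(-130,-150)),((62,556),8,(-130,115)),((598,383),24,(-39.4,-112.4)),((155,507),52,(-85,65)),((518,95),46,(75,-69))]
W=[onz(p,np.array(u)/3.2+[200,125],z)[0] for u,z,_ in pts]
o,y,r=fit2([q[2] for q in pts],W);print(o,y);print(r)
o,y,r=fit2([q[2] for q in pts[:5]],W[:5]);print(o,y);print(r)
gh=onz(p,np.array((722,328))/3.2+[200,125],35)[0]; pv=W[6]
d=gh-(o+rot(y)@[75,-69]); print("gate",gh,np.hypot(*d),np.hypot(120,24),"yaw",np.arctan2(d[1],d[0])-np.arctan2(-24,-120)-y)
im=cv2.imread("pics/w0.png")
for u,z in(((545,228),72),((540,306),72),((628,300),72)): print(onz(p,u,z))
E
```

```text
[570.25 -27.38] -0.13464084149619918
[[-1.92 -1.17]
 [-1.37  0.92]
 [ 0.56  0.76]
 [ 2.2  -2.03]
 [ 1.62  2.29]
 [-0.65 -1.23]
 [-0.43  0.46]]
[570.51 -27.26] -0.13585378081103774
[[-2.3  -1.16]
 [-1.43  0.88]
 [ 0.46  0.46]
 [ 1.78 -2.29]
 [ 1.49  2.1 ]]
gate [ 538.23 -178.66] 121.51668420890388 122.37646832622684 yaw 0.5815924093266679
[[ 533.24 -305.22]]
[[ 435.53 -304.59]]
[[ 431.69 -412.3 ]]
```

>>> {"name": "move_arm", "arguments": {"plan": [[[-7,-22,-50],[0,0,8],1],[[-7,-22,-50],[0,0,8],1],[[-7,-22,-50],[0,0,8],1],[[-6,-22,-50],[0,0,7.6],1],[[0,0,-15],[0,0,0],0.6],[[0,0,0],[0,0,0],0.6],[[0,0,0],[0,0,0],0.6]]}}

```text
clock: 2.95
eef_pos: [565.6, -139.5, 123.3]
tool_rot: [3.14, -0.003, 0.448]
force: [0.6, -0.2, -0.4]
width: 51.2
gripper_force: 0.0
```

```bash
python3 - <<'E'
from h import *
im,p=snap("wrist"); np.save("w1.npy",p['pose']); cv2.imwrite("pics/w1.png",im); print(p['pose'][:3,3])
s=status.read_state();print(s['eef_pos'],s['tool_rot'])
print("tcp px",proj(p,s['eef_pos']))
E
```

```text
[ 624.24 -111.47  265.5 ]
[ 565.64 -139.47  123.4 ] [ 3.14 -0.    0.45]
tcp px [[320.12 301.7 ]]
```

View pics/w1.png

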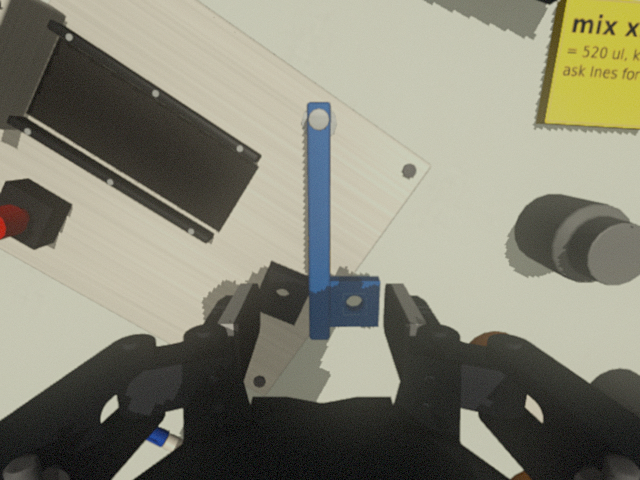

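```bash
python3 - <<'E'
from h import *
p=dict(cams.camera_params("wrist")); p['pose']=np.load("w1.npy")
f=lambda u,z:onz(p,u,z)[0]
pv,gh,ch,c1=f((319,119),46),f((353.5,301),35),f((283,292.5),24),f((431,165),8)
print(pv,gh,ch,c1)
print("pv-gh",np.hypot(*(gh-pv)),122.4,"pv-ch",np.hypot(*(ch-pv)),"c1-ch",np.hypot(*(c1-ch)),np.hypot(134.4,37.6))
bar=[f(u,45) for u in((307,103),(330,103),(311,338),(328.5,338))];print(np.array(bar))
d=ch-pv;print("carrier yaw",np.arctan2(d[1],d[0])-np.arctan2(-43.38,-114.43))
d=gh-pv;g=np.arctan2(d[1],d[0])-np.arctan2(-24,-120);print("gate yaw",g); print("grip",pv+rot(g)@[-80,0])
E
```

```text
[ 635.24 -105.28] [ 539.48 -177.16] [ 519.64 -132.28] [ 643.44 -187.03]
pv-gh 119.73901152549595 122.4 pv-ch 118.71337319711894 c1-ch 135.36770684581245 139.5604528510853
[[ 640.16  -95.37]
 [ 645.82 -107.13]
 [ 506.85 -160.83]
 [ 511.93 -171.41]]
carrier yaw -0.13288326815785112
gate yaw 0.4465180184009552
grip [ 563.08 -139.83]
```

>>> {"name": "move_arm", "arguments": {"plan": [[[-2.5,-0.5,-40],[0,0,0],0.6],[[0,0,-40],[0,0,0],0.6],[[0,0,-25],[0,0,0],0.6],[[0,0,0],[0,0,0],0.6],[[0,0,0],[0,0,0],0],[[0,0,0],[0,0,0],0],[[0,0,0],[0,0,0],0],[[0,0,0],[0,0,0],0],[[0,0,0],[0,0,0],0]]}}

```text
clock: 4.12
eef_pos: [562.2, -140.4, 18.2]
tool_rot: [3.141, -0.002, 0.449]
force: [-0.9, 1.6, 6.0]
width: 13.1
gripper_force: 58.4
```

```bash
python3 - <<'E'
from h import *
s=status.read_state();print(s['eef_pos'],s['tool_rot'],s['force'],s['torque'],s['width'])
E
```

```text
[ 562.24 -140.39   18.18] [ 3.14 -0.    0.45] [-0.86  1.56  6.01] [0.27 0.24 0.2 ] 13.082974193763572
```

>>> {"name": "move_arm", "arguments": {"plan": [[[-2.2,5.1,0],[0,0,-3.95],0],[[-1.9,5.3,0],[0,0,-3.95],0],[[-1.5,5.4,0],[0,0,-3.95],0],[[-1.1,5.5,0],[0,0,-4],0],[[-0.8,5.5,0],[0,0,-3.95],0],[[-0.4,5.6,0],[0,0,-3.95],0],[[0,0,0],[0,0,0],0],[[0,0,0],[0,0,0],0]]}}

```text
clock: 5.12
eef_pos: [553.9, -107.8, 18.1]
tool_rot: [-3.141, -0.002, 0.034]
force: [-1.7, 1.7, 7.8]
width: 12.6
gripper_force: 58.6
```

```bash
python3 - <<'E'
from h import *
s=status.read_state();print(s['eef_pos'],s['tool_rot'],s['force'],s['torque'],s['width'])
E
```

```text
[ 553.94 -107.76   18.15] [-3.14 -0.    0.03] [-1.65  1.65  7.83] [0.31 0.4  0.05] 12.6442200014959
```

>>> {"name": "move_arm", "arguments": {"plan": [[[0,0,0],[0,0,0],0.5],[[0,0,0],[0,0,0],0.5],[[0,0,0],[0,0,0],0.5],[[0,0,30],[0,0,0],0.5],[[0,0,50],[0,0,0],0.5],[[-50,-12,20],[0,0,0],0.5],[[-50,-12,0],[0,0,0],0.5],[[0,0,0],[0,0,0],0.5],[[0,0,0],[0,0,0],0.5]]}}

```text
clock: 6.25
eef_pos: [454.3, -132.6, 116.5]
tool_rot: [3.141, -0.002, 0.033]
force: [0.4, -0.1, 0.3]
width: 42.7
gripper_force: 0.0
```

```bash
python3 - <<'E'
from h import *
im,p=snap("wrist"); np.save("w2.npy",p['pose']); cv2.imwrite("pics/w2.png",im); print(p['pose'][:3,3])
s=status.read_state();print(s['eef_pos'],s['tool_rot'])
c=im[60:260,200:460]; cv2.imwrite("pics/w2c.png",cv2.resize(c,None,fx=3,fy=3,interpolation=cv2.INTER_CUBIC))
E
```

```text
[ 519.64 -130.69  258.62]
[ 454.81 -132.43  116.41] [ 3.14 -0.    0.03]
```

View pics/w2c.png

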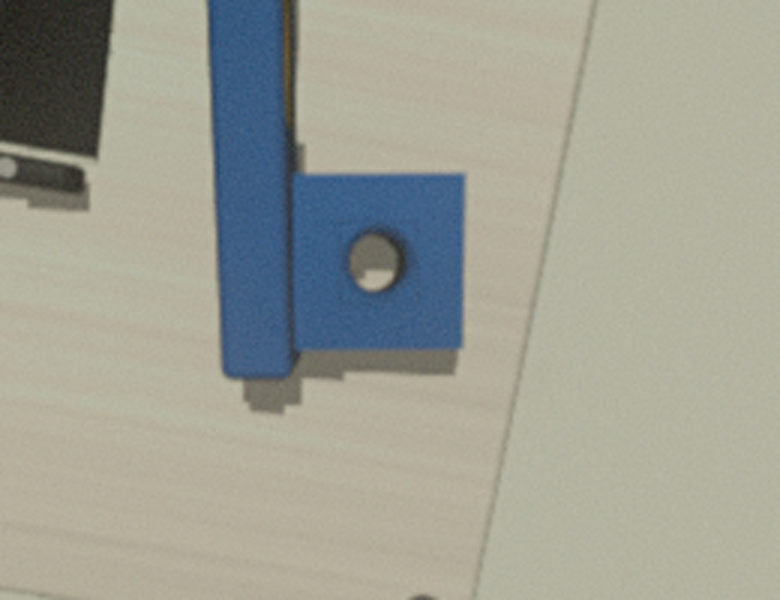

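```bash
python3 - <<'E'
from h import *
im=cv2.imread("pics/w2.png");p=dict(cams.camera_params("wrist"));p['pose']=np.load("w2.npy")
h=onz(p,(325,147.3),35)[0]; print("hole",h)
c=im[133:163,310:342]; 
c=cv2.resize(c,None,fx=18,fy=18,interpolation=cv2.INTER_NEAREST)
# predicted circles for perfectly aligned holes at z=35,25,24,8
for z,col in((35,(0,255,0)),(25,(0,255,255)),(24,(0,0,255)),(8,(255,0,255))):
    t=np.linspace(0,2*np.pi,60); X=np.c_[h[0]+5.85*np.cos(t),h[1]+5.85*np.sin(t),np.full(60,z)]
    q=((proj(p,X)-[310,133]+.5)*18).astype(np.int32); cv2.polylines(c,[q],True,col,1)
cv2.imwrite("pics/w2d.png",c)
E
```

```text
hole [ 516.24 -133.27]
```

View pics/w2d.png

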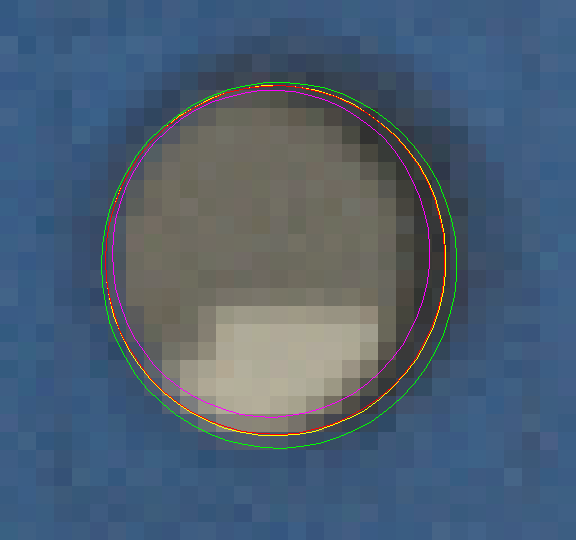

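>>> {"name": "move_arm", "arguments": {"plan": [[[5,22.5,0],[0,0,10],0.7],[[5,22.5,0],[0,0,10],0.7],[[5,22.5,0],[0,0,10],0.7],[[5,22.5,0],[0,0,10],0.7],[[5,22.5,0],[0,0,10],0.7],[[5,22.5,0],[0,0,10],0.7],[[5,22.5,0],[0,0,10],0.7],[[5,22.5,0],[0,0,10.4],0.7],[[0,0,0],[0,0,0],0.7],[[0,0,0],[0,0,0],0.7]]}}

```text
clock: 7.55
eef_pos: [493.4, 46.8, 116.0]
tool_rot: [-3.141, 0.001, 1.434]
force: [-0.2, 0.4, -0.1]
width: 59.9
gripper_force: 0.0
```

```bash
cat > look.py <<'E'
from h import *
s=status.read_state();print(s['eef_pos'],s['tool_rot'])
im,p=snap("wrist"); cv2.imwrite("pics/w_%d.png"%(s['clock']*100),im)
for a,c,ct in blobs(im,(0,150,60),(6,255,255))[:3]:
    (x,y),r=cv2.minEnclosingCircle(ct); print("red",a,c,r,onz(p,c,52),onz(p,(x,y),52))
print("tcp px",proj(p,s['eef_pos']))
E
python3 look.py
```

```text
[493.43  46.84 115.99] [-3.14  0.    1.43]
red 283.0 [320.84 242.48] 15.207006454467773 [[494.51  54.21]] [[494.26  51.78]]
red 219.5 [625.35 167.42] 10.700567245483398 [[668.82  74.14]] [[668.91  74.08]]
tcp px [[320.29 300.61]]
```

```bash
ls pics; python3 - <<'E'
import cv2,glob
f=sorted(glob.glob("pics/w_*.png"))[-1]
c=cv2.imread(f)[180:340,220:420]; cv2.imwrite("pics/pin.png",cv2.resize(c,None,fx=3.5,fy=3.5,interpolation=cv2.INTER_CUBIC))
E
```

```text
scene0.png
t.png
top0.png
w0.png
w0c.png
w1.png
w2.png
w2c.png
w2d.png
w_755.png
```

View pics/pin.png

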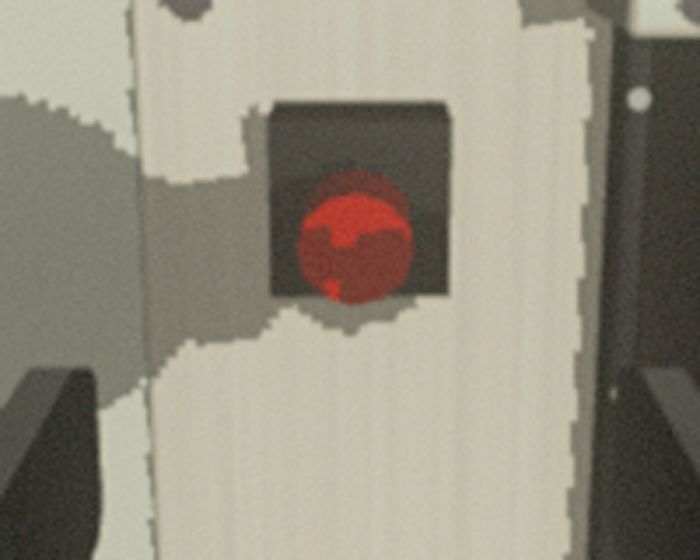

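>>> {"name": "move_arm", "arguments": {"plan": [[[1.3,2,-40],[0,0,0],0.6],[[0,0,-30],[0,0,0],0.6],[[0,0,0],[0,0,0],0.6],[[0,0,0],[0,0,0],0.6]]}}

```text
clock: 8.1
eef_pos: [495.1, 49.1, 47.0]
tool_rot: [3.141, 0.0, 1.435]
force: [-0.0, 0.5, 0.2]
width: 51.3
gripper_force: 0.0
```

>>> {"name": "move_arm", "arguments": {"plan": [[[-0.4,-0.3,-11],[0,0,0],0.6],[[0,0,0],[0,0,0],0.2],[[0,0,0],[0,0,0],0],[[0,0,0],[0,0,0],0],[[0,0,0],[0,0,0],0],[[0,0,0],[0,0,0],0]]}}

```text
clock: 8.85
eef_pos: [494.5, 49.2, 35.6]
tool_rot: [3.141, -0.0, 1.437]
force: [-0.1, -0.4, 3.2]
width: 16.2
gripper_force: 58.6
```

>>> {"name": "move_arm", "arguments": {"plan": [[[0,0,20],[0,0,0],0],[[0,0,25],[0,0,0],0],[[0,0,25],[0,0,0],0],[[0,0,0],[0,0,0],0],[[0,0,0],[0,0,0],0]]}}

```text
clock: 9.48
eef_pos: [493.8, 49.0, 104.8]
tool_rot: [-3.141, 0.0, 1.436]
force: [-0.4, -0.3, -1.3]
width: 16.3
gripper_force: 58.9
```

```bash
python3 look.py; python3 - <<'E'
import cv2,glob,os
f=max(glob.glob("pics/w_*.png"),key=os.path.getmtime)
c=cv2.imread(f)[160:400,160:480]; cv2.imwrite("pics/pin2.png",cv2.resize(c,None,fx=2.4,fy=2.4,interpolation=cv2.INTER_CUBIC))
E
```

```text
[493.82  49.   104.78] [-3.14  0.    1.44]
red 1927.5 [320.32 312.73] 31.168380737304688 [[489.33  17.51]] [[490.09  19.87]]
red 119.5 [635.75 174.54] 10.06864070892334 [[665.94  74.31]] [[666.8   74.51]]
tcp px [[320.3  300.61]]
```

View pics/pin2.png

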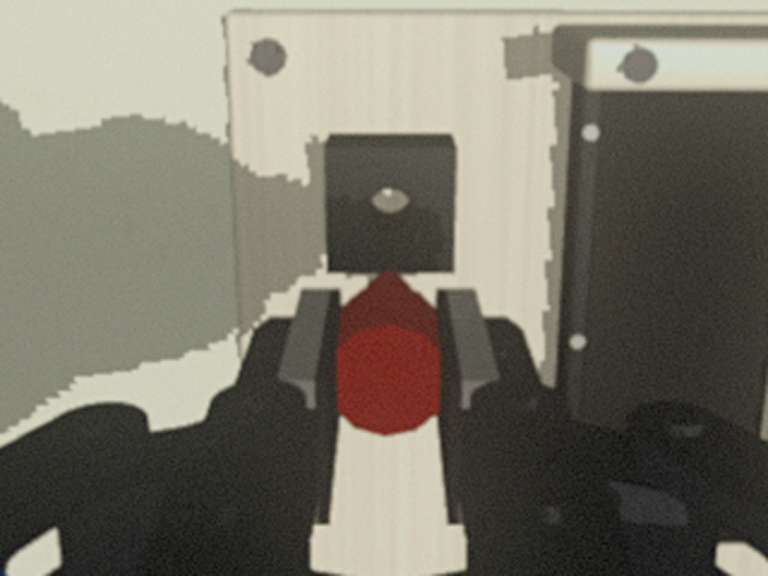

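```bash
python3 - <<'E'
from h import *
s=status.read_state();p=dict(cams.camera_params("wrist"))
T=np.eye(4);T[:3,:3]=R.from_euler('xyz',s['tool_rot']).as_matrix();T[:3,3]=s['eef_pos'];p['pose']=T@p['tool_from_camera']
e=s['eef_pos']; k=e[2]+16.4
print(onz(p,(322,318),k)-e[:2], proj(p,[[e[0],e[1],k],[e[0],e[1],k-44]]), "tip seen",np.array([388,270])/2.4+160)
print("knob rim extremes exp", proj(p,[[e[0]+10,e[1],k],[e[0]-10,e[1],k]]))
print("hole parked",onz(p,np.array([390,200])/2.4+160,28))
c=np.array([570.2,-27.3])+rot(-.134)@[-39.4,-112.4]; print(c)
E
```

```text
[[0.77 0.3 ]] [[320.07 318.96]
 [320.58 276.96]] tip seen [321.67 272.5 ]
knob rim extremes exp [[346.45 315.76]
 [293.84 322.14]]
hole parked [[495.04  52.26]]
[ 516.14 -133.43]
```

>>> {"name": "move_arm", "arguments": {"plan": [[[4.4,-36.4,0],[0,0,1.9],0],[[4.4,-36.4,0],[0,0,1.9],0],[[4.4,-36.4,0],[0,0,1.9],0],[[4.4,-36.4,0],[0,0,1.9],0],[[4.4,-36.6,0],[0,0,1.9],0],[[0,0,0],[0,0,0],0],[[0,0,0],[0,0,0],0],[[0,0,0],[0,0,0],0]]}}

```text
clock: 10.52
eef_pos: [516.0, -131.4, 105.0]
tool_rot: [-3.141, -0.001, 1.605]
force: [-0.5, -0.7, -0.4]
width: 16.4
gripper_force: 58.9
```

>>> {"name": "move_arm", "arguments": {"plan": [[[-0.2,-1.8,-20],[0,0,0],0],[[0,0,-12],[0,0,0],0],[[0,0,0],[0,0,0],0],[[0,0,0],[0,0,0],0]]}}

```text
clock: 11.02
eef_pos: [516.4, -134.3, 73.6]
tool_rot: [3.141, -0.0, 1.603]
force: [0.0, 0.1, -0.0]
width: 16.2
gripper_force: 58.9
```

>>> {"name": "move_arm", "arguments": {"plan": [[[-0.5,1,-6],[0,0,0],0],[[0,0,-4],[0,0,0],0],[[0,0,-4],[0,0,0],0],[[0,0,-3],[0,0,0],0],[[0,0,0],[0,0,0],0]]}}

```text
clock: 11.65
eef_pos: [515.4, -133.8, 56.0]
tool_rot: [-3.141, -0.0, 1.602]
force: [0.6, -0.1, -0.7]
width: 16.3
gripper_force: 58.9
```

>>> {"name": "move_arm", "arguments": {"plan": [[[0,0,-3],[0,0,0],0],[[0,0,-2],[0,0,0],0],[[0,0,-1],[0,0,0],0],[[0,0,0],[0,0,0],0]]}}

```text
clock: 12.15
eef_pos: [515.5, -133.8, 50.2]
tool_rot: [-3.141, -0.0, 1.602]
force: [0.5, 0.2, -0.8]
width: 16.0
gripper_force: 58.9
```

>>> {"name": "move_arm", "arguments": {"plan": [[[0,0,-2],[0,0,0],0],[[0,0,-2],[0,0,0],0],[[0,0,-1],[0,0,0],0],[[0,0,0],[0,0,0],0]]}}

```text
clock: 12.65
eef_pos: [515.5, -133.8, 45.2]
tool_rot: [-3.141, -0.0, 1.602]
force: [0.3, 0.4, 0.2]
width: 16.0
gripper_force: 58.9
```

Going in freely.

>>> {"name": "move_arm", "arguments": {"plan": [[[0,0,-2],[0,0,0],0],[[0,0,-2],[0,0,0],0],[[0,0,-2],[0,0,0],0],[[0,0,-1],[0,0,0],0],[[0,0,-1],[0,0,0],0],[[0,0,0],[0,0,0],0]]}}

```text
clock: 13.4
eef_pos: [515.7, -133.4, 37.3]
tool_rot: [3.141, -0.0, 1.603]
force: [0.5, 2.4, 0.3]
width: 16.4
gripper_force: 59.0
```

>>> {"name": "move_arm", "arguments": {"plan": [[[0,0,-1],[0,0,0],0],[[0,0,0],[0,0,0],0.5],[[0,0,0],[0,0,0],0.5],[[0,0,0],[0,0,0],0.5],[[0,0,40],[0,0,0],0.5],[[0,0,0],[0,0,0],0],[[0,0,0],[0,0,0],0],[[0,0,0],[0,0,0],0],[[0,0,0],[0,0,0],0]]}}

```text
clock: 14.52
eef_pos: [515.0, -133.7, 75.6]
tool_rot: [-3.14, -0.0, 1.603]
force: [-0.4, 0.2, 0.5]
width: -0.1
gripper_force: 0.0
```

>>> {"name": "move_arm", "arguments": {"plan": [[[0,0,-12],[0,0,0],0],[[0,0,-6],[0,0,0],0],[[0,0,-3],[0,0,0],0],[[0,0,-3],[0,0,0],0],[[0,0,0],[0,0,0],0]]}}

```text
clock: 15.15
eef_pos: [515.4, -133.1, 53.0]
tool_rot: [-3.141, -0.0, 1.603]
force: [-1.1, 2.1, 9.0]
width: -0.1
gripper_force: 3.8
```

>>> {"name": "move_arm", "arguments": {"plan": [[[0,0,50],[0,0,0],0.5],[[0,-5,50],[0,0,-2.5],1],[[-5,-40,40],[0,0,-2.5],1],[[-10,-55,20],[0,0,-2.5],1],[[-10,-55,0],[0,0,-2],1],[[-10,-50,0],[0,0,0],1],[[0,-20,0],[0,0,0],1],[[0,0,0],[0,0,0],1],[[0,0,0],[0,0,0],1]]}}

```text
clock: 16.27
eef_pos: [481.5, -356.1, 212.3]
tool_rot: [3.141, -0.002, 1.44]
force: [0.4, 0.1, 0.4]
width: 85.5
gripper_force: 0.0
```

```bash
cat > jars.py <<'E'
from h import *
s=status.read_state();print(s['eef_pos'],s['tool_rot'])
im,p=snap("wrist"); cv2.imwrite("pics/j_%d.png"%(s['clock']*100),im)
h=(s['eef_pos'][2]+142-72)
r0=366.9*23.5/h*.97
g=cv2.medianBlur(cv2.cvtColor(im,cv2.COLOR_BGR2GRAY),5)
c=cv2.HoughCircles(g,cv2.HOUGH_GRADIENT,1,r0,param1=80,param2=18,minRadius=int(r0*.85),maxRadius=int(r0*1.15))
hsv=cv2.cvtColor(im,cv2.COLOR_BGR2HSV)
if c is not None:
    for x,y,r in c[0]:
        w=onz(p,(x,y),72)[0]; print(x,y,r,"w",w,"hsv",hsv[int(min(y,479)),int(min(x,639))])
E
python3 jars.py; cp $(ls -t pics/j_*|head -1) pics/jv.png
```

```text
[ 481.54 -356.13  212.32] [ 3.14 -0.    1.44]
526.5 114.5 26.6 w [ 642.38 -292.45] hsv [ 19  30 120]
127.5 89.5 33.4 w [ 355.98 -237.44] hsv [ 61 154 131]
95.5 208.5 33.4 w [ 308.01 -319.12] hsv [ 61 132  79]
258.5 170.5 28.4 w [ 440.17 -307.12] hsv [ 30  30 178]
403.5 287.5 28.8 w [ 542.41 -416.71] hsv [ 25  29 113]
129.5 203.5 28.6 w [ 335.77 -318.82] hsv [ 61 155  84]
161.5 102.5 29.9 w [ 378.43 -249.51] hsv [ 55 102  75]
371.5 158.5 31.0 w [ 526.14 -309.43] hsv [ 39  22 184]
277.5 281.5 26.3 w [ 440.03 -397.91] hsv [ 19  42 103]
485.5 118.5 28.9 w [ 612.22 -291.48] hsv [36 19 67]
464.5 333.5 26.6 w [ 591.38 -465.96] hsv [43 49 47]
```

View pics/jv.png

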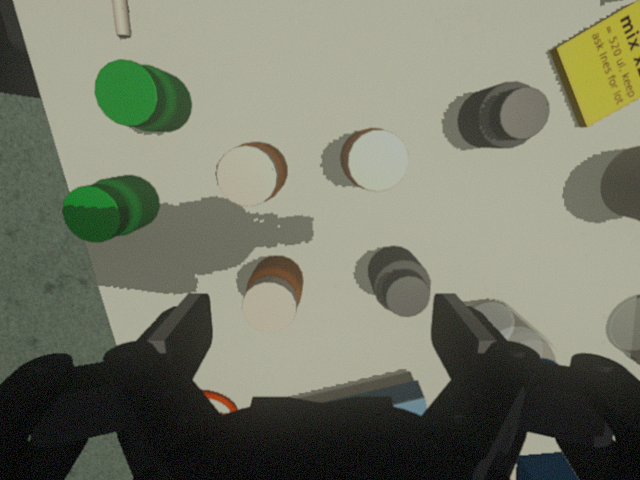

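```bash
python3 - <<'E'
from h import *
s=status.read_state();p=dict(cams.camera_params("wrist"))
T=np.eye(4);T[:3,:3]=R.from_euler('xyz',s['tool_rot']).as_matrix();T[:3,3]=s['eef_pos'];p['pose']=T@p['tool_from_camera']
print(onz(p,[(246,174),(377,159),(269,304),(407,295)],72))
E
```

```text
[[ 430.24 -308.48]
 [ 530.21 -310.3 ]
 [ 429.73 -416.91]
 [ 544.87 -423.78]]
```

>>> {"name": "move_arm", "arguments": {"plan": [[[24.5,23,-30],[0,0,0],1],[[24.5,23,-30],[0,0,0],1],[[0,0,-30],[0,0,0],1],[[0,0,0],[0,0,0],1],[[0,0,0],[0,0,0],1]]}}

```text
clock: 16.95
eef_pos: [530.2, -312.5, 123.4]
tool_rot: [3.14, 0.0, 1.437]
force: [0.2, -0.0, 0.3]
width: 85.2
gripper_force: 0.0
```

>>> {"name": "move_arm", "arguments": {"plan": [[[0,2,-40],[0,0,0],1],[[0,0,-40],[0,0,0],1],[[0,0,-18],[0,0,0],1],[[0,0,0],[0,0,0],1],[[0,0,0],[0,0,0],0],[[0,0,0],[0,0,0],0],[[0,0,0],[0,0,0],0],[[0,0,0],[0,0,0],0]]}}

```text
clock: 17.95
eef_pos: [530.7, -311.4, 26.5]
tool_rot: [3.139, 0.001, 1.436]
force: [-1.4, 0.7, 7.5]
width: 49.3
gripper_force: 61.3
```

>>> {"name": "move_arm", "arguments": {"plan": [[[0,0,45],[0,0,0],0],[[0,0,45],[0,0,0],0],[[6,44,0],[0,0,0],0],[[6,44,0],[0,0,0],0],[[6,44,0],[0,0,0],0],[[6,44,0],[0,0,0],0],[[6,44,0],[0,0,0],0],[[6,44,0],[0,0,0],0],[[6,44,0],[0,0,0],0],[[6,44,0],[0,0,0],0]]}}

```text
clock: 19.2
eef_pos: [577.9, 42.6, 115.1]
tool_rot: [3.14, -0.0, 1.437]
force: [0.1, -0.4, -2.1]
width: 49.4
gripper_force: 63.2
```

>>> {"name": "move_arm", "arguments": {"plan": [[[0,0,0],[0,0,0],0],[[0,0,0],[0,0,0],0],[[0,0,0],[0,0,0],0]]}}

```text
clock: 19.58
eef_pos: [577.5, 39.3, 114.4]
tool_rot: [3.142, 0.001, 1.434]
force: [-0.4, -1.2, -2.1]
width: 49.3
gripper_force: 63.2
```

```bash
cat > held.py <<'E'
import sys
from h import *
s=status.read_state();e=s['eef_pos'];print(e,s['tool_rot'],s['force'],s['torque'])
im,p=snap("wrist"); cv2.imwrite("pics/h_%d.png"%(s['clock']*100),im)
zt=e[2]+float(sys.argv[1])   # lid top height
g=cv2.medianBlur(cv2.cvtColor(im,cv2.COLOR_BGR2GRAY),3)
q=proj(p,[e[0],e[1],zt])[0]; a=proj(p,[e[0]+23.5,e[1],zt])[0]; r0=np.hypot(*(a-q)); print("expect",q,r0)
m=cv2.inRange(cv2.cvtColor(im,cv2.COLOR_BGR2HSV),np.array((0,0,60)),np.array((180,90,255)))
c=cv2.HoughCircles(g,cv2.HOUGH_GRADIENT,1,20,param1=60,param2=12,minRadius=int(r0*.9),maxRadius=int(r0*1.1))
if c is not None:
    for x,y,r in c[0]:
        if np.hypot(x-q[0],y-q[1])<25: print(x,y,r,"off",onz(p,(x,y),zt)[0]-e[:2])
E
python3 held.py 45.5
```

```text
[577.47  39.3  114.45] [3.14 0.   1.43] [-0.43 -1.17 -2.14] [-0.02 -0.02 -0.03]
expect [319.76 364.55] 78.62316960904361
321.5 372.5 79.5 off [ 0.14 -2.8 ]
319.5 351.5 75.5 off [0.53 4.41]
```

>>> {"name": "move_arm", "arguments": {"plan": [[[1.7,0,-40],[0,0,0],0],[[0,0,-25],[0,0,0],0],[[0,0,-12],[0,0,0],0],[[0,0,0],[0,0,0],0],[[0,0,0],[0,0,0],0]]}}

```text
clock: 20.25
eef_pos: [580.1, 41.1, 38.3]
tool_rot: [3.14, -0.001, 1.436]
force: [-0.1, 0.2, -1.1]
width: 49.2
gripper_force: 63.2
```

>>> {"name": "move_arm", "arguments": {"plan": [[[0,0,-2],[0,0,0],0],[[0.1,1,0],[0,0,0],0],[[0.1,1,0],[0,0,0],0],[[0.1,1,0],[0,0,0],0],[[0,0,0],[0,0,0],0]]}}

```text
clock: 20.88
eef_pos: [579.6, 44.4, 35.3]
tool_rot: [3.142, -0.0, 1.437]
force: [-0.1, -0.2, -2.2]
width: 49.2
gripper_force: 63.2
```

>>> {"name": "move_arm", "arguments": {"plan": [[[0.1,1,0],[0,0,0],0],[[0.1,1,0],[0,0,0],0],[[0.1,1,0],[0,0,0],0],[[0,0,0],[0,0,0],0]]}}

```text
clock: 21.38
eef_pos: [579.8, 47.0, 35.3]
tool_rot: [-3.142, 0.0, 1.436]
force: [-1.0, -0.0, -1.8]
width: 49.4
gripper_force: 63.3
```

>>> {"name": "move_arm", "arguments": {"plan": [[[0.1,1,0],[0,0,0],0],[[0.1,1,0],[0,0,0],0],[[0.1,1,0],[0,0,0],0],[[0,0,0],[0,0,0],0]]}}

```text
clock: 21.88
eef_pos: [579.8, 47.1, 35.3]
tool_rot: [-3.141, 0.004, 1.435]
force: [-1.1, -6.2, 1.2]
width: 49.3
gripper_force: 63.5
```

>>> {"name": "move_arm", "arguments": {"plan": [[[-0.3,-2.5,-1],[0,0,0],0],[[0,0,0],[0,0,0],0],[[0,0,0],[0,0,0],0.9],[[0,0,0],[0,0,0],0.9],[[0,0,0],[0,0,0],0.9],[[0,0,40],[0,0,0],0.9],[[0,0,40],[0,0,0],0.9],[[0,0,0],[0,0,0],0.9]]}}

```text
clock: 22.88
eef_pos: [582.2, 48.6, 117.3]
tool_rot: [3.135, -0.002, 1.437]
force: [-0.2, 0.2, -0.0]
width: 77.0
gripper_force: 0.0
```

>>> {"name": "move_arm", "arguments": {"plan": [[[-19,-45,0],[0,0,0],1],[[-19,-45,0],[0,0,0],1],[[-19,-45,0],[0,0,0],1],[[-19,-45,0],[0,0,0],1],[[-19,-45,0],[0,0,0],1],[[-19,-45,0],[0,0,0],1],[[-19,-45,0],[0,0,0],1],[[-18,-43,0],[0,0,0],1],[[0,0,0],[0,0,0],1],[[0,0,0],[0,0,0],1]]}}

```text
clock: 24.12
eef_pos: [428.9, -309.3, 113.7]
tool_rot: [-3.141, -0.002, 1.437]
force: [-0.3, 0.8, 0.1]
width: 85.3
gripper_force: 0.0
```

```bash
python3 held.py -41.7
```

```text
[ 428.86 -309.34  113.66] [-3.14 -0.    1.44] [-0.32  0.76  0.06] [ 0.02  0.01 -0.  ]
expect [320.62 267.52] 44.52268274204817
321.5 266.5 40.7 off [0.54 0.51]
```

>>> {"name": "move_arm", "arguments": {"plan": [[[0.5,-0.5,-40],[0,0,0],1],[[0,0,-40],[0,0,0],1],[[0,0,-8],[0,0,0],1],[[0,0,0],[0,0,0],1],[[0,0,0],[0,0,0],0],[[0,0,0],[0,0,0],0],[[0,0,0],[0,0,0],0],[[0,0,0],[0,0,0],0]]}}

```text
clock: 25.18
eef_pos: [430.0, -311.2, 28.1]
tool_rot: [3.14, 0.001, 1.437]
force: [-2.2, 1.3, 8.4]
width: 48.9
gripper_force: 60.5
```

>>> {"name": "move_arm", "arguments": {"plan": [[[0,0,45],[0,0,0],0],[[0,0,45],[0,0,0],0],[[20.3,42.8,0],[0,0,0],0],[[20.3,42.8,0],[0,0,0],0],[[20.3,42.8,0],[0,0,0],0],[[20.3,42.8,0],[0,0,0],0],[[20.3,42.8,0],[0,0,0],0],[[20.3,42.8,0],[0,0,0],0],[[20.3,42.8,0],[0,0,0],0],[[0,0,0],[0,0,0],0]]}}

```text
clock: 26.42
eef_pos: [573.3, -5.4, 117.3]
tool_rot: [3.139, -0.004, 1.444]
force: [-1.1, -0.5, -1.1]
width: 49.2
gripper_force: 63.5
```

>>> {"name": "move_arm", "arguments": {"plan": [[[0,0,0],[0,0,0],0],[[0,0,0],[0,0,0],0]]}}

```text
clock: 26.68
eef_pos: [570.8, -13.1, 116.4]
tool_rot: [-3.141, 0.001, 1.434]
force: [0.1, 0.2, -1.6]
width: 49.1
gripper_force: 63.5
```

>>> {"name": "move_arm", "arguments": {"plan": [[[1.5,0,-40],[0,0,0],0],[[0,0,-25],[0,0,0],0],[[0,0,-12],[0,0,0],0],[[0,0,0],[0,0,0],0],[[0,0,-2],[0,0,0],0],[[0.2,1.5,0],[0,0,0],0],[[0.2,1.5,0],[0,0,0],0],[[0,0,0],[0,0,0],0]]}}

```text
clock: 27.68
eef_pos: [573.6, -7.8, 37.7]
tool_rot: [3.141, -0.0, 1.437]
force: [0.5, -0.9, -0.9]
width: 49.0
gripper_force: 63.5
```

>>> {"name": "move_arm", "arguments": {"plan": [[[0.1,1,0],[0,0,0],0],[[0.1,1,0],[0,0,0],0],[[0,0,0],[0,0,0],0]]}}

```text
clock: 28.05
eef_pos: [573.5, -6.5, 37.3]
tool_rot: [-3.142, 0.0, 1.436]
force: [0.9, -0.8, -1.3]
width: 49.2
gripper_force: 63.6
```

>>> {"name": "move_arm", "arguments": {"plan": [[[0.1,1,0],[0,0,0],0],[[0.1,1,0],[0,0,0],0],[[0.1,1,0],[0,0,0],0],[[0,0,0],[0,0,0],0]]}}

```text
clock: 28.55
eef_pos: [573.5, -5.9, 37.4]
tool_rot: [-3.141, 0.003, 1.435]
force: [-0.9, -7.3, 1.5]
width: 49.1
gripper_force: 63.8
```

Contact at about lane y 21.7, as expected. Release.

>>> {"name": "move_arm", "arguments": {"plan": [[[-0.3,-2.5,-1.2],[0,0,0],0],[[0,0,0],[0,0,0],0],[[0,0,0],[0,0,0],0.9],[[0,0,0],[0,0,0],0.9],[[0,0,0],[0,0,0],0.9],[[0,0,40],[0,0,0],0.9],[[0,0,40],[0,0,0],0.9],[[0,0,0],[0,0,0],0.9]]}}

```text
clock: 29.55
eef_pos: [575.9, -5.0, 119.1]
tool_rot: [3.135, -0.002, 1.437]
force: [-0.4, 0.2, -0.5]
width: 76.6
gripper_force: 0.0
```

>>> {"name": "move_arm", "arguments": {"plan": [[[-16.2,-45.6,0],[0,0,0],1],[[-16.2,-45.6,0],[0,0,0],1],[[-16.2,-45.6,0],[0,0,0],1],[[-16.2,-45.6,0],[0,0,0],1],[[-16.2,-45.6,0],[0,0,0],1],[[-16.2,-45.6,0],[0,0,0],1],[[-16.2,-45.6,0],[0,0,0],1],[[-16.2,-45.6,0],[0,0,0],1],[[-16.2,-45.6,0],[0,0,0],1],[[0,0,0],[0,0,0],1]]}}

```text
clock: 30.8
eef_pos: [424.1, -420.8, 114.5]
tool_rot: [-3.139, 0.002, 1.429]
force: [-0.2, 1.4, 0.5]
width: 85.6
gripper_force: 0.0
```

>>> {"name": "move_arm", "arguments": {"plan": [[[0,0,0],[0,0,0],1],[[0,0,0],[0,0,0],1]]}}

```text
clock: 31.05
eef_pos: [428.6, -414.2, 115.8]
tool_rot: [-3.141, -0.001, 1.439]
force: [0.4, -0.1, 0.3]
width: 85.4
gripper_force: 0.0
```

```bash
python3 held.py -44
```

```text
[ 428.56 -414.22  115.79] [-3.14 -0.    1.44] [ 0.41 -0.09  0.26] [-0.01  0.05  0.01]
expect [320.61 266.08] 44.015961650324186
322.5 276.5 41.8 off [ 0.23 -6.02]
320.5 250.5 42.7 off [1.09 8.64]
```

```bash
f=$(ls -t pics/h_*|head -1); python3 - $f <<'E'
import cv2,sys
c=cv2.imread(sys.argv[1])[180:360,220:420]; cv2.imwrite("pics/j3.png",cv2.resize(c,None,fx=3,fy=3,interpolation=cv2.INTER_CUBIC))
E
```

```text
(no output)
```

View pics/j3.png

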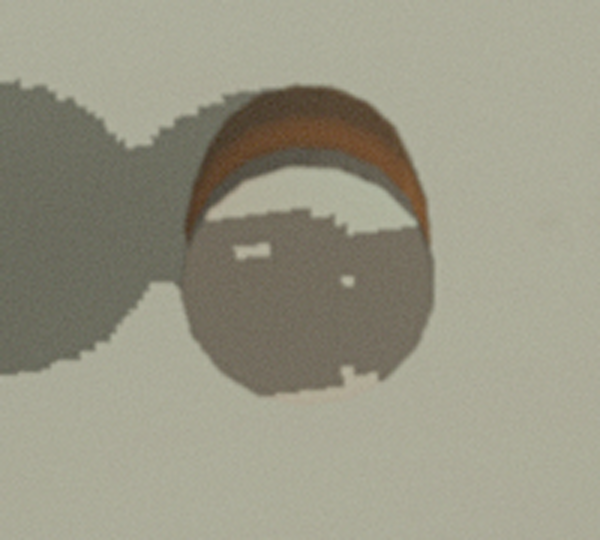

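>>> {"name": "move_arm", "arguments": {"plan": [[[0.3,-4.5,-40],[0,0,0],1],[[0,0,-40],[0,0,0],1],[[0,0,-8],[0,0,0],1],[[0,0,0],[0,0,0],1],[[0,0,0],[0,0,0],0],[[0,0,0],[0,0,0],0],[[0,0,0],[0,0,0],0],[[0,0,0],[0,0,0],0]]}}

```text
clock: 32.1
eef_pos: [428.7, -421.2, 30.0]
tool_rot: [3.14, 0.001, 1.436]
force: [-1.0, 1.5, 8.4]
width: 49.0
gripper_force: 61.5
```

>>> {"name": "move_arm", "arguments": {"plan": [[[0,0,45],[0,0,0],0],[[0,0,45],[0,0,0],0],[[17,44.8,0],[0,0,0],0],[[17,44.8,0],[0,0,0],0],[[17,44.8,0],[0,0,0],0],[[17,44.8,0],[0,0,0],0],[[17,44.8,0],[0,0,0],0],[[17,44.8,0],[0,0,0],0],[[17,44.8,0],[0,0,0],0],[[17,44.8,0],[0,0,0],0]]}}

```text
clock: 33.35
eef_pos: [564.6, -60.9, 118.8]
tool_rot: [3.141, 0.0, 1.436]
force: [0.8, -0.2, -1.4]
width: 48.8
gripper_force: 63.4
```

>>> {"name": "move_arm", "arguments": {"plan": [[[0,0,0],[0,0,0],0],[[0,0,0],[0,0,0],0],[[0,0,0],[0,0,0],0]]}}

```text
clock: 33.72
eef_pos: [563.5, -64.1, 118.2]
tool_rot: [-3.141, 0.001, 1.434]
force: [-0.6, -0.9, -1.1]
width: 48.7
gripper_force: 63.4
```

>>> {"name": "move_arm", "arguments": {"plan": [[[1.8,0,-40],[0,0,0],0],[[0,0,-25],[0,0,0],0],[[0,0,-11],[0,0,0],0],[[0,0,0],[0,0,0],0],[[0,0,-2],[0,0,0],0],[[0.2,1.5,0],[0,0,0],0],[[0.2,1.5,0],[0,0,0],0],[[0,0,0],[0,0,0],0]]}}

```text
clock: 34.72
eef_pos: [566.5, -58.9, 40.5]
tool_rot: [3.141, -0.0, 1.437]
force: [0.4, 0.4, -1.4]
width: 48.9
gripper_force: 63.3
```

>>> {"name": "move_arm", "arguments": {"plan": [[[0.1,1,0],[0,0,0],0],[[0.1,1,0],[0,0,0],0],[[0,0,0],[0,0,0],0]]}}

```text
clock: 35.1
eef_pos: [566.4, -57.5, 40.1]
tool_rot: [-3.142, 0.0, 1.437]
force: [-0.1, -1.4, -0.6]
width: 49.1
gripper_force: 63.4
```

>>> {"name": "move_arm", "arguments": {"plan": [[[0.1,1,0],[0,0,0],0],[[0.1,1,0],[0,0,0],0],[[0.1,1,0],[0,0,0],0],[[0,0,0],[0,0,0],0]]}}

```text
clock: 35.6
eef_pos: [566.4, -56.9, 40.2]
tool_rot: [-3.141, 0.003, 1.435]
force: [-0.5, -7.7, 1.4]
width: 48.9
gripper_force: 63.6
```

>>> {"name": "move_arm", "arguments": {"plan": [[[-0.3,-2.5,-2],[0,0,0],0],[[0,0,0],[0,0,0],0],[[0,0,0],[0,0,0],0.9],[[0,0,0],[0,0,0],0.9],[[0,0,0],[0,0,0],0.9],[[0,0,40],[0,0,0],0.9],[[0,0,40],[0,0,0],0.9],[[0,0,40],[0,0,0],0.7],[[-20,30,20],[0,0,-9],0.7],[[-20,30,20],[0,0,-9],0.7]]}}

```text
clock: 36.85
eef_pos: [526.1, 4.2, 199.0]
tool_rot: [3.141, -0.001, 1.116]
force: [0.3, 0.3, -0.9]
width: 60.2
gripper_force: 0.0
```

>>> {"name": "move_arm", "arguments": {"plan": [[[-15,35,0],[0,0,-9],0.7],[[-15,35,0],[0,0,-9],0.7],[[-15,35,0],[0,0,-9],0.7],[[-15,35,0],[0,0,-9],0.7],[[-15,30,0],[0,0,-9.4],0.7],[[0,0,0],[0,0,0],0.7],[[0,0,0],[0,0,0],0.7],[[0,0,0],[0,0,0],0.7]]}}

```text
clock: 37.85
eef_pos: [451.9, 172.1, 198.1]
tool_rot: [3.141, -0.0, 0.329]
force: [0.1, 0.2, -0.1]
width: 59.6
gripper_force: 0.0
```

```bash
python3 - <<'E'
from h import *
s=status.read_state();print(s['eef_pos'],s['tool_rot'])
im,p=snap("wrist"); np.save("w5.npy",p['pose']); cv2.imwrite("pics/w5.png",im)
E
```

```text
[451.95 172.14 198.07] [ 3.14 -0.    0.33]
```

View pics/w5.png

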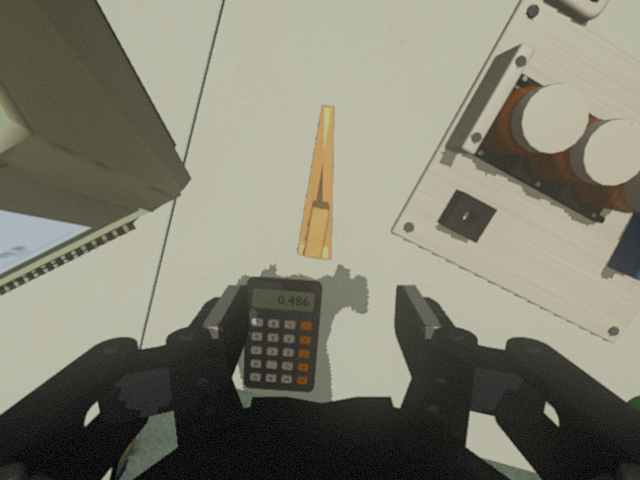

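```bash
python3 - <<'E'
from h import *
p=dict(cams.camera_params("wrist"));p['pose']=np.load("w5.npy");im=cv2.imread("pics/w5.png")
hsv=cv2.cvtColor(im,cv2.COLOR_BGR2HSV)
m=cv2.inRange(hsv,np.array((8,90,60)),np.array((28,255,255)));m[:95]=0;m[266:]=0;m[:,:285]=0;m[:,345:]=0
L,Rr=[],[]
for r in range(106,262,1):
    c=np.flatnonzero(m[r])
    if len(c): L.append((c[0]-.5,r));Rr.append((c[-1]+.5,r))
L=np.array(L);Rr=np.array(Rr); print(len(L),L[0],Rr[0],L[-1],Rr[-1])
for n,E in(("L",L),("R",Rr)):
    w=onz(p,E[12:-12],34); v=cv2.fitLine(w.astype(np.float32),cv2.DIST_HUBER,0,.01,.01).ravel()
    if v[0]<0:v[:2]*=-1
    print(n,"dir",np.arctan2(v[1],v[0]),"pt",v[2:])
print("tip",onz(p,[L[0],Rr[0]],34),"butt",onz(p,[L[-1],Rr[-1]],34))
mt=m.copy(); mt[:200]=0
for r in range(198,262,4): print(r,hsv[r,294:336:2,2])
E
```

```text
153 [321.5 106. ] [330.5 106. ] [317.5 258. ] [330.5 258. ]
L dir 0.15292448 pt [478.45 191.72]
R dir 0.31925395 pt [498.47 177.89]
tip [[539.14 201.04]
 [541.43 194.32]] butt [[418.9  163.68]
 [422.58 152.9 ]]
198 [187 188 188 186 188 187 173 190 187 189 193 167 131 122 163 193 194 192
 191 178 187]
202 [190 189 186 186 187 178 186 190 188 163 123 130 128 125 126 137 146 177
 190 176 188]
206 [186 186 188 188 186 168 191 190 190 132 136 131 126 129 129 129 132 134
 187 171 189]
210 [186 191 188 187 184 170 192 188 176 178 192 191 193 193 191 193 187 169
 185 175 187]
214 [186 187 188 186 179 182 190 186 169 185 193 191 193 192 193 192 192 176
 185 170 188]
218 [186 184 187 187 172 189 189 179 152 193 192 194 190 191 192 191 189 174
 191 164 187]
222 [187 188 187 182 165 191 189 143 178 192 190 193 190 190 191 193 185 176
 189 173 186]
226 [189 189 186 179 185 189 183 146 188 191 192 192 193 191 191 192 176 188
 191 171 185]
230 [188 185 190 173 190 189 188 161 190 191 189 190 191 189 191 185 165 193
 184 168 184]
234 [185 186 184 166 193 187 153 178 192 190 191 191 189 190 191 177 190 192
 187 172 185]
238 [182 188 180 183 191 172 134 188 192 188 193 193 189 189 188 172 188 190
 185 183 184]
242 [185 187 177 190 188 184 164 191 191 193 189 191 191 192 183 168 192 192
 184 184 187]
246 [186 185 170 190 189 171 175 194 190 189 192 193 189 191 175 188 191 191
 188 185 188]
250 [186 175 182 189 179 143 190 191 191 192 191 191 192 191 170 191 190 189
 185 184 186]
254 [186 180 177 163 155 161 193 192 191 192 190 189 191 182 175 190 188 188
 183 181 186]
258 [184 185 187 185 186 184 185 184 176 174 180 174 174 159 185 188 188 185
 181 183 188]
```

```bash
python3 - <<'E'
from h import *
p=dict(cams.camera_params("wrist"));p['pose']=np.load("w5.npy")
print(onz(p,[(316.8,231.8),(320,208),(314,255.5)],70))
E
```

```text
[[449.68 174.31]
 [467.76 177.9 ]
 [431.14 170.33]]
```

>>> {"name": "move_arm", "arguments": {"plan": [[[-9.4,1,-30],[0,0,-10],0.6],[[0,0,-40],[0,0,0],0.6],[[0,0,-30],[0,0,0],0.6],[[0,0,0],[0,0,0],0.6],[[0,0,0],[0,0,0],0.6]]}}

```text
clock: 38.52
eef_pos: [442.9, 174.1, 98.9]
tool_rot: [-3.141, -0.001, 0.155]
force: [-0.2, 0.0, 0.6]
width: 50.9
gripper_force: 0.0
```

>>> {"name": "move_arm", "arguments": {"plan": [[[0,-0.5,-35],[0,0,0],0.6],[[0,0,-23],[0,0,0],0.6],[[0,0,0],[0,0,0],0.6],[[0,0,0],[0,0,0],0],[[0,0,0],[0,0,0],0],[[0,0,0],[0,0,0],0],[[0,0,0],[0,0,0],0],[[0,0,0],[0,0,0],0]]}}

```text
clock: 39.52
eef_pos: [443.0, 174.1, 41.5]
tool_rot: [-3.141, -0.003, 0.155]
force: [-0.3, -0.7, 5.9]
width: 13.4
gripper_force: 59.6
```

>>> {"name": "move_arm", "arguments": {"plan": [[[0,0,40],[0,0,0],0],[[0,0,60],[0,0,0],0],[[3,-43,0],[0,0,-2.8],0],[[3,-43,0],[0,0,-2.8],0],[[3,-43,0],[0,0,-2.8],0],[[3,-43,0],[0,0,-2.8],0],[[3,-43,0],[0,0,-2.7],0],[[2.5,-44,0],[0,0,-2.7],0],[[0,0,0],[0,0,0],0],[[0,0,0],[0,0,0],0]]}}

```text
clock: 40.78
eef_pos: [459.4, -84.8, 140.5]
tool_rot: [-3.141, -0.0, -0.134]
force: [-1.2, 0.9, -2.2]
width: 13.0
gripper_force: 58.9
```

>>> {"name": "move_arm", "arguments": {"plan": [[[0,0,0],[0,0,0],0],[[0,0,0],[0,0,0],0]]}}

```text
clock: 41.02
eef_pos: [459.6, -84.0, 140.2]
tool_rot: [-3.141, 0.0, -0.132]
force: [-0.9, 0.6, -1.3]
width: 12.9
gripper_force: 58.9
```

```bash
python3 - <<'E'
from h import *
s=status.read_state();print(s['eef_pos'],s['tool_rot'])
im,p=snap("wrist"); np.save("w6.npy",p['pose']); cv2.imwrite("pics/w6.png",im)
E
```

```text
[459.58 -84.04 140.21] [-3.14  0.   -0.13]
```

View pics/w6.png

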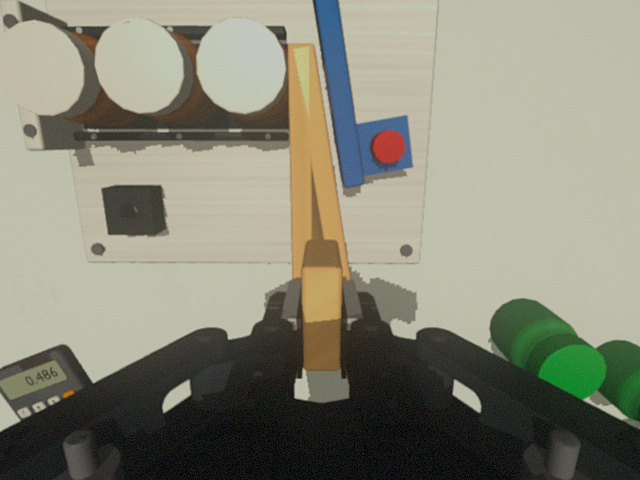

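```bash
cat > wc.py <<'E'
from h import *
o=np.array([570.2,-27.3]);Y=-.134
def tocar(w): return (np.atleast_2d(w)-o)@rot(Y)
E
python3 - <<'E'
from wc import *
p=dict(cams.camera_params("wrist"));p['pose']=np.load("w6.npy");s=status.read_state()
c=tocar(onz(p,[(288.5,45),(315,45),(292,250)],132.7));print("tipL,tipR,flat",c, "dir",np.arctan2(*(c[0]-c[2])[::-1]))
print("tcp",tocar(s['eef_pos'][:2]))
print("gate inner face",tocar(onz(p,[(317,10),(343,180)],45)),"knob",tocar(onz(p,[(389,146)],53)))
print("lids",tocar(onz(p,[(240,66),(144,66),(43,68)],80)))
E
```

```text
tipL,tipR,flat [[ -2.04 -58.97]
 [ -2.03 -68.8 ]
 [-81.41 -58.86]] dir -0.0014105414486456703
tcp [[-102.02  -71.22]]
gate inner face [[ 36.64 -68.64]
 [-60.83 -85.27]] knob [[ -39.43 -112.35]]
lids [[  0.32 -29.83]
 [  0.45  19.22]
 [ -0.14  71.6 ]]
```

>>> {"name": "move_arm", "arguments": {"plan": [[[0,0,-45],[0,0,0],0],[[0,0,-30],[0,0,0],0],[[0,0,0],[0,0,0],0],[[0,0,-12],[0,0,0],0],[[0,0,0],[0,0,0],0],[[0,0,0],[0,0,0],0]]}}

```text
clock: 41.82
eef_pos: [460.0, -85.3, 53.8]
tool_rot: [3.142, -0.001, -0.134]
force: [0.9, 0.5, -1.8]
width: 12.7
gripper_force: 58.9
```

>>> {"name": "move_arm", "arguments": {"plan": [[[0,0.6,-3.3],[0,0,0],0],[[6,-0.8,0],[0,0,0],0],[[6,-0.8,0],[0,0,0],0],[[6,-0.8,0],[0,0,0],0],[[6,-0.8,0],[0,0,0],0],[[0,0,0],[0,0,0],0],[[0,0,0],[0,0,0],0]]}}

```text
clock: 42.7
eef_pos: [483.4, -87.8, 49.8]
tool_rot: [3.142, 0.0, -0.134]
force: [0.8, -0.5, -0.8]
width: 12.7
gripper_force: 59.1
```

>>> {"name": "move_arm", "arguments": {"plan": [[[4,-0.4,0],[0,0,0],0],[[4,-0.4,0],[0,0,0],0],[[3,-0.3,0],[0,0,0],0],[[3,-0.3,0],[0,0,0],0],[[0,0,0],[0,0,0],0]]}}

```text
clock: 43.32
eef_pos: [497.5, -88.7, 49.8]
tool_rot: [-3.141, 0.0, -0.133]
force: [-0.8, 1.7, -0.4]
width: 12.9
gripper_force: 59.2
```

>>> {"name": "move_arm", "arguments": {"plan": [[[0,0,-0.3],[0,0,0],0.45],[[0,0,0],[0,0,0],0.45],[[0,0,0],[0,0,0],0.45],[[0,0,40],[0,0,0],0.45],[[-28,3.5,5],[0,0,0],0],[[-28,3.5,0],[0,0,0],0],[[0,0,0],[0,0,0],0],[[0,0,0],[0,0,0],0],[[0,0,0],[0,0,0],0]]}}

```text
clock: 44.45
eef_pos: [442.8, -82.3, 94.5]
tool_rot: [-3.142, -0.001, -0.134]
force: [0.8, -0.5, 0.8]
width: -0.6
gripper_force: 0.0
```

>>> {"name": "move_arm", "arguments": {"plan": [[[0,0,-40],[0,0,0],0],[[0,0,-33],[0,0,0],0],[[0,0,0],[0,0,0],0],[[0,0,0],[0,0,0],0]]}}

```text
clock: 44.95
eef_pos: [439.2, -85.1, 37.4]
tool_rot: [3.133, 0.008, -0.134]
force: [-0.4, 0.8, 0.2]
width: 0.2
gripper_force: 0.0
```

>>> {"name": "move_arm", "arguments": {"plan": [[[0,0,0],[0,0,0],0],[[0,0,0],[0,0,0],0]]}}

```text
clock: 45.2
eef_pos: [439.1, -85.0, 37.7]
tool_rot: [3.132, 0.007, -0.134]
force: [0.1, 0.7, 1.2]
width: -0.2
gripper_force: 0.0
```

```bash
python3 - <<'E'
from wc import *
s=status.read_state();print(s['eef_pos'],s['tool_rot'],s['qpos'],s['force'],tocar(s['eef_pos'][:2]))
E
```

```text
[439.08 -85.02  37.71] [ 3.13  0.01 -0.13] [ 0.2   0.71 -0.12  2.21  0.35  0.25 -1.93] [0.06 0.73 1.17] [[-122.23  -74.72]]
```

>>> {"name": "move_arm", "arguments": {"plan": [[[12,1.5,3],[0,0,0],0],[[0,0,0],[0,0,0],0],[[0,0,-10],[0,0,0],0],[[0,0,0],[0,0,0],0]]}}

```text
clock: 45.7
eef_pos: [449.6, -83.5, 29.2]
tool_rot: [3.132, 0.011, -0.134]
force: [-0.9, 0.3, 0.2]
width: 0.1
gripper_force: 0.0
```

```bash
python3 - <<'E'
from wc import *
s=status.read_state();print(s['eef_pos'],s['tool_rot'],s['qpos'],s['force'],tocar(s['eef_pos'][:2]))
E
```

```text
[449.56 -83.5   29.18] [ 3.13  0.01 -0.13] [ 0.2   0.73 -0.12  2.18  0.36  0.26 -1.95] [-0.94  0.25  0.18] [[-112.06  -71.81]]
```

>>> {"name": "move_arm", "arguments": {"plan": [[[4,-0.5,-2],[0,0,0],0],[[4,-0.5,-2],[0,0,0],0],[[2,-0.3,0],[0,0,0],0],[[2,-0.3,0],[0,0,0],0],[[2,-0.3,0],[0,0,0],0],[[0,0,0],[0,0,0],0]]}}

```text
clock: 46.45
eef_pos: [464.7, -85.4, 26.1]
tool_rot: [3.132, 0.008, -0.134]
force: [-0.1, -0.1, -0.4]
width: 0.1
gripper_force: 0.1
```

>>> {"name": "move_arm", "arguments": {"plan": [[[2,-0.3,0],[0,0,0],0],[[2,-0.3,0],[0,0,0],0],[[2,-0.3,0],[0,0,0],0],[[0,0,0],[0,0,0],0]]}}

```text
clock: 46.95
eef_pos: [471.2, -86.4, 26.1]
tool_rot: [3.132, 0.008, -0.134]
force: [-0.5, 0.0, -0.6]
width: -0.3
gripper_force: 0.3
```

>>> {"name": "move_arm", "arguments": {"plan": [[[2,-0.3,0],[0,0,0],0],[[2,-0.3,0],[0,0,0],0],[[2,-0.3,0],[0,0,0],0],[[0,0,0],[0,0,0],0]]}}

```text
clock: 47.45
eef_pos: [476.5, -86.9, 26.0]
tool_rot: [3.133, 0.009, -0.134]
force: [-2.6, 2.0, 0.2]
width: 0.1
gripper_force: 1.6
```

>>> {"name": "move_arm", "arguments": {"plan": [[[2,-0.3,0],[0,0,0],0],[[1,-0.1,0],[0,0,0],0],[[1,-0.1,0],[0,0,0],0],[[0,0,0],[0,0,0],0]]}}

```text
clock: 47.95
eef_pos: [478.6, -87.0, 26.0]
tool_rot: [3.132, 0.012, -0.133]
force: [-5.1, 4.1, 4.3]
width: 0.1
gripper_force: 3.6
```

>>> {"name": "move_arm", "arguments": {"plan": [[[2,-0.3,0],[0,0,0],0],[[2,-0.3,0],[0,0,0],0],[[2,-0.3,0],[0,0,0],0],[[0,0,0],[0,0,0],0]]}}

```text
clock: 48.45
eef_pos: [482.2, -87.2, 25.8]
tool_rot: [3.132, 0.017, -0.133]
force: [-9.2, 6.3, 6.9]
width: 0.2
gripper_force: 6.5
```

>>> {"name": "move_arm", "arguments": {"plan": [[[2,-0.6,0],[0,0,0],0],[[2,-0.6,0],[0,0,0],0],[[2,-0.6,0],[0,0,0],0],[[0,0,0],[0,0,0],0]]}}

```text
clock: 48.95
eef_pos: [483.7, -87.6, 25.5]
tool_rot: [3.132, 0.025, -0.132]
force: [-16.4, 10.3, 13.4]
width: -0.2
gripper_force: 11.3
```

>>> {"name": "move_arm", "arguments": {"plan": [[[2,-0.6,0],[0,0,0],0],[[1,-0.3,0],[0,0,0],0],[[0,0,0],[0,0,0],0],[[0,0,0],[0,0,0],0]]}}

```text
clock: 49.45
eef_pos: [484.2, -87.7, 25.4]
tool_rot: [3.132, 0.03, -0.131]
force: [-20.6, 10.9, 17.2]
width: -0.2
gripper_force: 13.9
```

>>> {"name": "move_arm", "arguments": {"plan": [[[-8,1,0],[0,0,0],0],[[-12,1.5,2],[0,0,0],0],[[0,0,40],[0,0,0],0],[[0,0,50],[0,0,0],0],[[20,0,50],[0,0,0],0],[[30,0,20],[0,0,0],0],[[0,0,0],[0,0,0],0],[[0,0,0],[0,0,0],0]]}}

```text
clock: 50.45
eef_pos: [524.7, -89.6, 187.7]
tool_rot: [3.131, 0.01, -0.135]
force: [-0.5, 0.4, 0.7]
width: 0.3
gripper_force: 0.0
```

```bash
python3 - <<'E'
from wc import *
s=status.read_state();print(s['eef_pos'],s['tool_rot'])
im,p=snap("wrist"); np.save("w7.npy",p['pose']); cv2.imwrite("pics/w7.png",im)
E
```

```text
[524.68 -89.61 187.65] [ 3.13  0.01 -0.13]
```

View pics/w7.png

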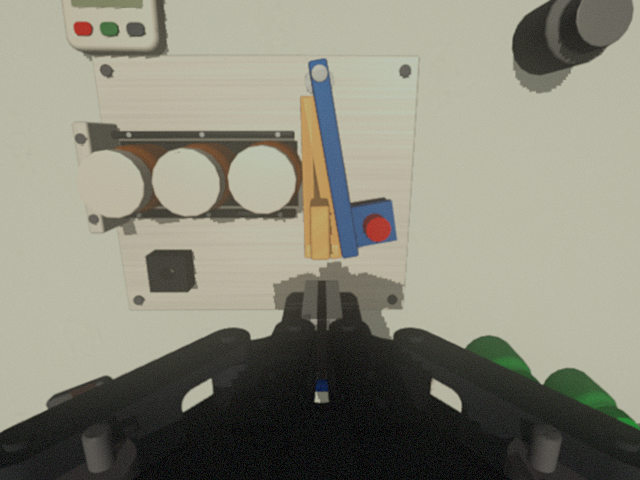

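```bash
python3 - <<'E'
from wc import *
p=dict(cams.camera_params("wrist"));p['pose']=np.load("w7.npy")
c=tocar(onz(p,[(301.5,97),(305.5,258)],42));print("flat",c,np.arctan2(*(c[0]-c[1])[::-1]))
print("rib",tocar(onz(p,[(319.5,233)],78)),"knob",tocar(onz(p,[(377,229)],53)))
print("lids",tocar(onz(p,[(115,184),(189,181.5),(264,179)],80)))
E
```

```text
flat [[ 58.53 -55.35]
 [-65.98 -56.81]] 0.011739568616497102
rib [[-35.34 -68.15]] knob [[ -38.81 -112.98]]
lids [[ -0.1   69.98]
 [  1.37  19.75]
 [  2.89 -30.85]]
```

```bash
python3 -c "
from cell import ctrl
print(ctrl.finish_job())"
```

```text
the job is handed in; nothing more can be done
None
```

The job is handed in at about 50 s: the gate is shut and pinned fully home, all three jars stand in the lane (no spacers needed), and the wedge is jammed at about 20 N with its origin at carrier x ≈ -37 mm; the hand-in gave no verdict.

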